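# Tip the vial bay of a twin-bay tray into a labeller's hopper, caps staying in

## Task

Load the vial labeller: carry the twin-bay tray by its centre handle to the labeller's loading shelf, set it down level with its spout over the hopper and its front rib pushed up against the tipping rail, and let go. Then take it by the round bar at its rear and tip it forward over the rail until all three vials have rolled into the hopper, the three loose caps staying in the rear bay. Lower the tray back level on the shelf against the rail and let go; do not knock over or shift the bottles and other things standing about.

Things in the scene. Friction and masses are not known exactly. Their poses are not given: they have to be found in the camera images.
- tray: The twin-bay pouring tray, grey plastic, loose, 0.35 to 0.5 kg empty, on the bench to one side of the labeller at first. Origin: foot level, straight below the centre handle; x points to the spout, z up. Tray positions are mm in this frame. 68 wide outside, walls 4 thick, rim at z 52, floor z 8 to 12, from x -66 (rear wall) to 72, then the spout to x 104. A divider at x -2 to 2 parts the two bays.
- tray_handle: The fixed centre handle over the divider (origin and axes those of the tray): a black grip bar 12 thick along x, 64 long along y, z 75 to 93, on two posts at y +-28. The loaded tray balances within about 10 mm of it.
- tray_bar: The tray's rear bar (origin and axes those of the tray): a U of round steel rod, 10 diameter, fixed to the rear wall at y +-27; its cross piece runs along y at x -111, z 44, 40 clear of the wall. Being round it can turn between the jaws: carried by it alone the tray would swing and spill.
- carry_grip (a point): Centre of the centre handle's grip bar, (0, 0, 84) in the tray.
- bar_grip (a point): Middle of the rear bar's cross piece, (-111, 0, 44) in the tray.
- tray_rib (a point): (68, 0, 4) in the tray: where the rail's axis lies when the tray sits home, and about which it tips. The tray stands on two cross ribs 8 high under its floor: front one x 58 to 64, rear one x -58 to -52. At home the front rib's front face touches the rail's near side and the floor's underside lies on the rail's top.
- vial_bay (a point): Middle of the front (vial) bay's floor, (37, 0, 12) in the tray. Inside 60 wide; flat from x 2 to 72, then the spout ramp rises at 27 degrees to (x 104, z 28), with cheeks at its sides and no end wall: the vials roll out once the tray is tipped well past that angle (about 45 degrees).
- cap_bay (a point): Middle of the rear (cap) bay's floor, (-32, 0, 12) in the tray. Inside 60 x 60, x -62 to -2, walls to z 52 all round.
- labeller: The bench vial labeller, stainless steel, fixed, 120 wide. Origin: on the bench below the middle of the tipping rail; x is the feed direction (away from the robot: shelf, rail, hopper, rubber rollers), z up. In mm in its frame: the flat loading shelf has its top at z 100, x -152 to -10, y +-56, nothing above it. Label reel and control box beyond x 180, below z 200.
- rail (a point): Middle of the tipping rail, on its axis: a fixed round bar, 8 diameter, along the labeller's y at x 0, z 104, between shelf and hopper; its top stands 8 above the shelf. Sliding the loaded tray over the shelf takes 2 to 5 N, but pushed from high up at the handle it tends to dig in.
- hopper (a point): Middle of the hopper's floor. The hopper spans x 11 to 168, y +-56 in the labeller; side walls to z 125, gate at the far end to z 95; its floor slopes from z 68 at the rail to z 45 at the gate.
- vial1: A capped empty vial, frosted whitish plastic with a white cap, 22 diameter, 56 long, 25 g, lying across the front bay of the tray at first. Origin at its centre, y along its length. It rolls.
- vial2: A capped empty vial, frosted whitish plastic with a white cap, 22 diameter, 56 long, 25 g, lying across the front bay of the tray at first. Origin at its centre, y along its length. It rolls.
- vial3: A capped empty vial, frosted whitish plastic with a white cap, 22 diameter, 56 long, 25 g, lying across the front bay of the tray at first. Origin at its centre, y along its length. It rolls.
- cap1: A loose white screw cap, 26 diameter, 15 high, 12 g, in the rear bay of the tray. Origin at the centre of its underside.
- cap2: A loose white screw cap, 26 diameter, 15 high, 12 g, in the rear bay of the tray. Origin at the centre of its underside.
- cap3: A loose white screw cap, 26 diameter, 15 high, 12 g, in the rear bay of the tray. Origin at the centre of its underside.
- bottle1: Bystander: frosted whitish bottle with white cap, 58 diameter, 166 high. Origin under its centre.
- bottle2: Bystander: frosted whitish bottle with white cap, 58 diameter, 166 high. Origin under its centre.
- bottle3: Bystander: frosted whitish bottle with white cap, 58 diameter, 166 high. Origin under its centre.
- carton: Bystander: open cardboard carton of bottle caps, 150 x 110 x 65 high, on the side of the labeller where the tray is not. Origin under its centre.
- label_roll: Bystander: roll of labels, 96 diameter, 55 high. Origin under its centre.
- screwdriver: Bystander: screwdriver lying on the bench at the right. Origin under it.

How it is judged:
By the outcome, as a careful person would: the job done as asked, in the order asked, and still so for the second after the job is handed in, with the robot touching nothing.
It also fails if it takes over 64 s, if anything falls off the work surface, if the arm or the gripper's body presses on something with over 40 N, if the wrist force passes 120 N, or if a joint passes its speed limit or range.

## Robot

A 6-joint arm with a two-finger parallel gripper is mounted at the origin on the work surface. World frame = base frame: x ahead of the robot, y to its left, z up, the work surface at z = 0. Lengths are in m, angles in degrees, forces in N, time in s.
With the tool pointing down it reaches from about 0.35 to 0.875 m from the base axis. Payload 4.2 kg.
Tool frame: the origin (TCP) lies midway between the tips of the shut fingers; the grasp point (between the pads) lies 19 mm behind it; y points along the fingers, z is the direction in which the jaws open and shut, and the axes are right-handed (so a half turn about y gives the same grasp; the last joint's range is limited). The gripper opens to 87 mm and grips with 3 to 60 N. Pads are 19 mm wide; open, the fingers measure 117 mm over their backs; the gripper's body (75 mm by 190 mm) begins 51 mm behind the grasp point.
Start: joints at [91.88, 22.042, 0.453, 0, -68.411, -14.817], TCP at [0.14, 0.609, 0.223] pointing down, gripper open.
Joint ranges: [-179.83, 179.83], [-69.29, 118.12], [-61.27, 80.66], [-181.25, 117.63], [-171.15, -9.14], [-177.46, 177.46]. Speed limits (degrees/s): [159.86, 159.86, 180, 180, 180, 180].

## Interface

Orientations are given as [roll, pitch, yaw] about the fixed x, y, z axes, in that order (R = Rz(yaw) Ry(pitch) Rx(roll)).
In Python, from workcell import env gives the robot as it stands. The module is installed in compiled form; this text tells all that it offers. Calls block until the motion is done:
- env.goto(position, orientation): joint-space move of the TCP to a pose.
- env.move_straight(position, rotation=None, rate=0.15, force_limit=None): straight line of the TCP; rotation=None keeps the orientation; rate is the mean speed in m/s. With force_limit (N) it stops when the force on the tool has changed by that much, and returns True; else False.
- env.set_joints(angles): joint-space move.
- env.gripper_to(opening, grasp_force=None): opening from 0.0 (shut) to 1.0 (fully open); grasp_force is the grip in N (None keeps the last); returns when the fingers have stopped.
- env.dwell(seconds).
- env.inverse_kinematics(position, orientation): joint angles nearest the present ones, or None.
- env.read_state(): the state.
- env.grab_frame(name): name is "scene" or "top" or "wrist"; returns a dict with "image" (480x640x3 uint8, blue, green, red), "fx", "fy", "cx", "cy" (pixels), "position" and "orientation" of the camera in the world. Camera axes: x right, y up, looking along -z (the intrinsics and any distortion apply to the point x, -y, -z); pixel columns grow to the right and rows downward; lengths in m; the calibration is good to about 2 mm. A picture is of the moment at which its call begins. There is no depth.
A pose or a line that the arm cannot do raises env.Unreachable and nothing moves.
- env.close_job(): hands the job in, once; it reports no verdict.
Trained networks look in a picture, given as the dict that the camera call returned (one of the last four; its "shot" number tells which), for a name from the list of things; names that differ only in an ending like _2 or _b are one class to them, and where a whole thing is asked for, a point or a joint stands for the part that bears it (a point fixed in the world has none). Each returns a list of dicts, best first, with "score" (0 to 1); they miss things now and then, are a little off and sometimes report something else, mostly with a low value. They report only what shows in the picture. A call takes as long as a camera call.
- env.search_frame(picture, thing): "xyz" ([x, y, z] in m, in world coordinates, good to about 4 mm: the middle of the surface that is visible of it).
- env.trace(picture, thing): "mask" (480x640 bool, what is visible of it).
The state is a dict: "clock": time; "joint_positions": joint angles; "qvel": joint speeds; "joint_torque": joint torques, N m; "position": TCP position; "tool_rot": TCP orientation; "force": force on the tool from outside, world axes, zero at the start; "wrist_torque": the same for the moment, N m; "opening": opening from 0.0 (shut) to 1.0 (fully open).
Only numpy, scipy, OpenCV 4.12 (cv2) and the standard library are available. Lean on these libraries where they do the work, as an engineer would, in place of code of your own. Each camera call takes 0.05 s, during which the arm holds its last target. There are 200 camera calls.

## Working session

There is one attempt and no reset: what is moved stays moved. The work goes in short steps, each a Python script; the robot and the scene stay as the last script left them, time stands still between calls to the robot, and variables do not carry over. Pictures are saved under pics/ and viewed, about 8 in all and at most 12, crops included, and the job is handed in when it is done.

```bash
mkdir -p pics; python3 - <<'E'
from workcell import env
import cv2
s=env.read_state();print(s)
for n in("scene","top"):
    p=env.grab_frame(n);cv2.imwrite(f"pics/{n}1.png",p["image"])
    print(n,p["position"],p["orientation"],p["fx"],p["cx"],p["cy"],[k for k in p])
    for t in["tray","tray_handle","tray_bar","carry_grip","bar_grip","vial_bay","cap_bay","labeller","rail","hopper","vial1","cap1","bottle1","carton","label_roll","screwdriver"]:
        try:
            r=env.search_frame(p,t);print(t,[(list(map(lambda v:round(float(v),3),d["xyz"])),round(d["score"],2)) for d in r[:4]])
        except Exception as e: print(t,repr(e))
print(env.read_state()["clock"])
E
```

```text
{'clock': 0.0, 'joint_positions': array([ 9.18796247e+01,  2.20911392e+01,  3.80925834e-01, -2.93986711e-02,
       -6.84103244e+01, -1.48161255e+01]), 'qvel': array([-0.06372421,  0.04343848,  0.05019436, -0.0125245 ,  0.00242584,
       -0.06900215]), 'joint_torque': array([-1.49541633e-03, -3.90665138e+01,  1.87405121e+01,  4.22037810e+00,
        1.09315210e-02, -1.90133719e-04]), 'position': array([0.13976818, 0.60856521, 0.22146238]), 'tool_rot': array([-8.98764830e+01,  4.41909309e-03,  1.67052658e+02]), 'force': array([-0.28837195,  0.2532229 ,  0.40290821]), 'wrist_torque': array([ 0.00572308,  0.00224806, -0.02171179]), 'opening': 1.0015342482044005}
scene [ 1.1446509  -0.28880964  1.19247583] [30.39568422  0.48403513 63.00761092] 461.67983882352536 323.70391041110673 244.53658268710566 ['image', 'fx', 'fy', 'cx', 'cy', 'position', 'orientation', 'shot']
tray [([0.482, 0.321, 0.042], 0.68)]
tray_handle []
tray_bar [([0.484, 0.325, 0.088], 0.52), ([0.381, 0.316, 0.049], 0.47)]
carry_grip [([0.482, 0.321, 0.039], 0.72)]
bar_grip [([0.481, 0.32, 0.038], 0.74)]
vial_bay [([0.48
[... 1134 characters left out ...]
477, 0.328, 0.04], 0.59), ([0.496, 0.332, 0.036], 0.39)]
labeller [([0.756, -0.042, 0.096], 0.96), ([0.469, 0.308, 0.027], 0.7)]
rail [([0.763, -0.041, 0.098], 0.57), ([0.517, 0.334, 0.036], 0.39), ([0.494, 0.331, 0.038], 0.24)]
hopper [([0.759, -0.045, 0.093], 0.86)]
vial1 [([0.516, 0.333, 0.037], 0.68), ([0.543, 0.336, 0.038], 0.64), ([0.497, 0.33, 0.038], 0.63), ([0.378, 0.321, 0.046], 0.63)]
cap1 []
bottle1 [([0.702, 0.283, 0.124], 0.94), ([0.559, 0.497, 0.126], 0.71), ([0.73, -0.333, 0.054], 0.38)]
carton [([0.468, -0.307, 0.039], 0.77)]
label_roll [([0.727, -0.332, 0.051], 0.88)]
screwdriver [([0.42, -0.552, 0.024], 0.79), ([0.467, 0.31, 0.028], 0.59), ([0.54, 0.338, 0.034], 0.57)]
1.7
```

View pics/top1.png

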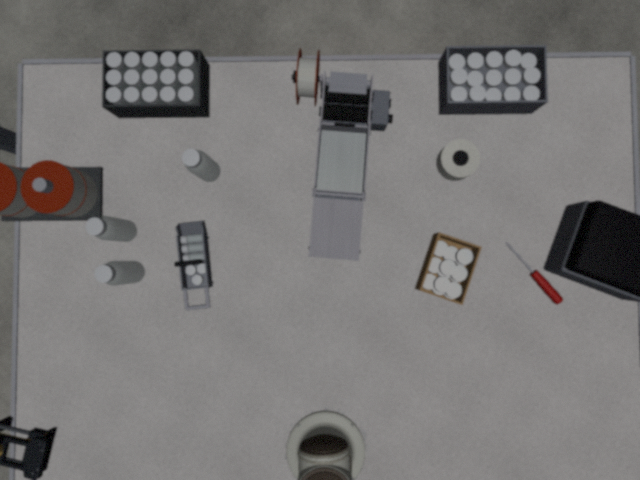

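View pics/scene1.png

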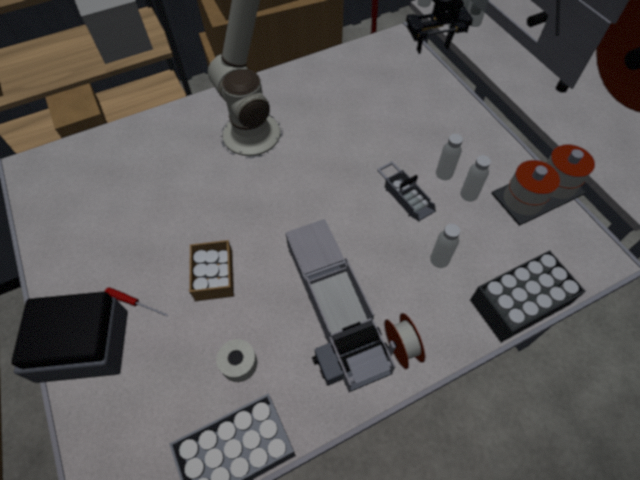

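The top view shows the tray at about (195,265), spout pointing up or toward the bay with vials, and the labeller with its shelf at (335,228) and rail at row ~195. The pale frame at rows 288–307 is the rear bar. I'll look from close by next.

```bash
cat > h.py <<'E'
from workcell import env
import numpy as np, cv2
from scipy.spatial.transform import Rotation as Ro
def pix2w(p,u,v,z):
    R=Ro.from_euler("xyz",p["orientation"],degrees=True).as_matrix()
    d=R@np.array([(u-p["cx"])/p["fx"],-(v-p["cy"])/p["fy"],-1.])
    c=np.array(p["position"]);return c+d*(z-c[2])/d[2]
def w2pix(p,w):
    R=Ro.from_euler("xyz",p["orientation"],degrees=True).as_matrix()
    q=R.T@(np.array(w)-p["position"]);return p["cx"]-p["fx"]*q[0]/q[2],p["cy"]+p["fy"]*q[1]/q[2]
def find(p,*ts):
    for t in ts: print(t,[(np.round(d["xyz"],3).tolist(),round(d["score"],2)) for d in env.search_frame(p,t)[:4]])
import json
def save(p,n):
    cv2.imwrite(f"pics/{n}.png",p["image"])
    json.dump({k:(np.array(v).tolist() if k!="shot" else v) for k,v in p.items() if k!="image"},open(f"pics/{n}.json","w"))
def load(n): return json.load(open(f"pics/{n}.json"))
def st():
    s=env.read_state();print("t%.2f"%s["clock"],np.round(s["position"],4),np.round(s["tool_rot"],1),"F",np.round(s["force"],1),"M",np.round(s["wrist_torque"],2),"op%.3f"%s["opening"],"q",np.round(s["joint_positions"],0))
E
python3 - <<'E'
from h import *
for yaw in(-94,86):
    print(env.inverse_kinematics([0.48,0.325,0.3],[-90,0,yaw+9]),env.inverse_kinematics([0.54,-0.03,0.35],[-90,0,yaw]),env.inverse_kinematics([0.42,-0.03,0.15],[-90,0,yaw]),env.inverse_kinematics([0.42,-0.03,0.12],[-115,0,yaw]))
E
```

```text
[ 50.10327572  15.11658178   1.47354253   0.         -76.35696075
 134.89672428] [ 14.0059109   10.11516773   1.90189404   0.         -81.78672631
 161.9940891 ] [ 18.21767326   6.29298077 -32.73967604   0.         -50.96734319
 157.78232674] [ 12.66858267  22.44140145 -17.271592    -7.22762047 -74.47623374
 166.76158749]
[ 50.10327572  15.11658178   1.47354253   0.         -76.35696075
 -45.10327572] [ 14.0059109   10.11516773   1.90189404   0.         -81.78672631
 -18.0059109 ] [ 18.21767326   6.29298077 -32.73967604   0.         -50.96734319
 -22.21767326] None
```

```bash
python3 - <<'E'
from h import *
env.goto([0.55,-0.03,0.38],[-90,0,86]);p=env.grab_frame("wrist");save(p,"wl");find(p,"rail","labeller","hopper");st();print(p["position"],p["orientation"])
env.goto([0.47,0.325,0.3],[-90,0,95]);p2=env.grab_frame("wrist");save(p2,"wt");find(p2,"tray_handle","tray_bar","tray","vial1","cap1");st()
cv2.imwrite("pics/both.png",cv2.resize(np.hstack([p["image"],p2["image"]]),(800,300),interpolation=cv2.INTER_AREA))
E
```

```text
rail [([0.732, -0.049, 0.097], 0.93)]
labeller [([0.741, -0.047, 0.096], 0.78)]
hopper [([0.732, -0.04, 0.091], 0.85)]
t4.63 [ 0.5501 -0.0295  0.3799] [-90.   0.  86.] F [-1.  -0.4 -0.5] M [ 0.15 -0.08  0.06] op0.998 q [ 14.  11.   7.  -0. -86. -18.]
[ 0.54559949 -0.09822426  0.54153826] [-1.45950529e+01 -9.06040613e-04  1.76074104e+02]
tray_handle [([0.479, 0.325, 0.091], 0.8), ([0.457, 0.469, 0.119], 0.33)]
tray_bar [([0.38, 0.313, 0.049], 0.68)]
tray [([0.473, 0.328, 0.041], 0.96), ([0.535, 0.33, 0.028], 0.45), ([0.459, 0.339, 0.026], 0.19)]
vial1 [([0.536, 0.333, 0.031], 0.95), ([0.494, 0.328, 0.032], 0.71), ([0.522, 0.333, 0.033], 0.56)]
cap1 [([0.432, 0.324, 0.025], 0.9), ([0.461, 0.339, 0.027], 0.72), ([0.464, 0.306, 0.028], 0.72)]
t6.33 [0.4704 0.3244 0.3002] [-90.   -0.   94.9] F [0.1 0.4 1.2] M [ 0.08 -0.01  0.  ] op1.000 q [ 51.  14.   0.   0. -76. -46.]
```

View pics/wl.png

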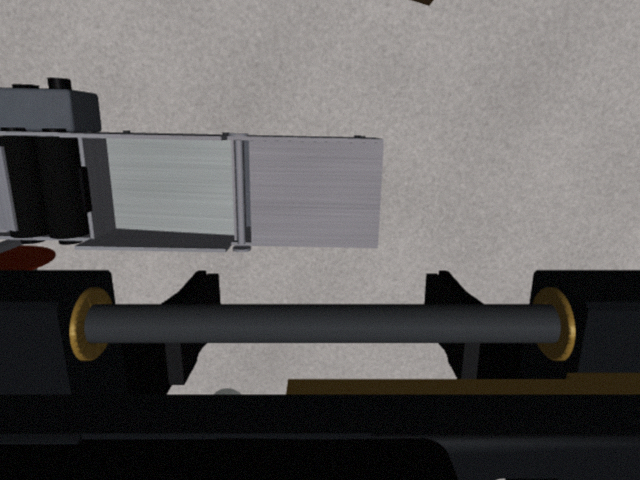

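View pics/wt.png

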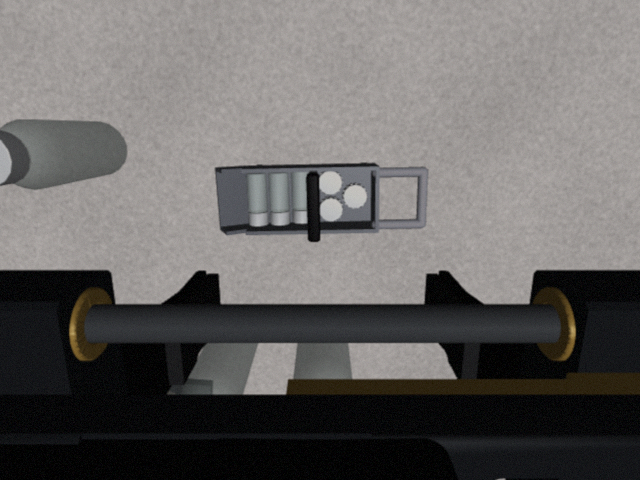

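Wrist images: shelf corners near (382,138),(379,247), shelf end at col ~250 and rail at col ~241. Tray handle runs (313,173)-(315,240), rear bar at col ~423 with rows 168–227, spout end at col 217.

```bash
python3 - <<'E'
from h import *
p=load("wl");print(p["fx"],p["cx"],p["cy"])
for n,u,v,z in[("near-",382,138,.1),("near+",379,247,.1),("end-",249,138,.1),("end+",248,247,.1),("rail-",239,138,.108),("rail+",242,246,.108)]:print(n,pix2w(p,u,v,z).round(4))
p=load("wt")
for n,u,v,z in[("h-",313,174,.091),("h+",315,239,.091),("bar-",424,171,.048),("bar+",422,225,.048),("wall-",377,166,.052),("wall+",376,232,.052),("spout-",217,168,.05),("spout+",221,232,.05)]:print(n,pix2w(p,u,v,z).round(4))
im=cv2.imread("pics/wl.png")[120:260,220:400];im2=cv2.imread("pics/wt.png")[150:250,205:440]
a=cv2.resize(im,None,fx=3,fy=3,interpolation=3);b=cv2.resize(im2,(780,332),interpolation=3)
a=np.pad(a,((0,0),(0,780-a.shape[1]),(0,0)))[:260*1]
cv2.imwrite("pics/crop.png",np.vstack([a,b]))
E
```

```text
409.7357154046201 322.0075477850892 234.834988537427
near- [ 0.4835 -0.0839  0.1   ]
near+ [0.4906 0.0349 0.1   ]
end- [ 0.6227 -0.0935  0.1   ]
end+ [0.6373 0.0249 0.1   ]
rail- [ 0.6316 -0.0943  0.108 ]
rail+ [0.6421 0.021  0.108 ]
h- [0.4816 0.2961 0.091 ]
h+ [0.4748 0.3565 0.091 ]
bar- [0.3714 0.2882 0.048 ]
bar+ [0.3652 0.3436 0.048 ]
wall- [0.4195 0.287  0.052 ]
wall+ [0.4125 0.3542 0.052 ]
spout- [0.578  0.3029 0.05  ]
spout+ [0.5724 0.3686 0.05  ]
```

View pics/crop.png

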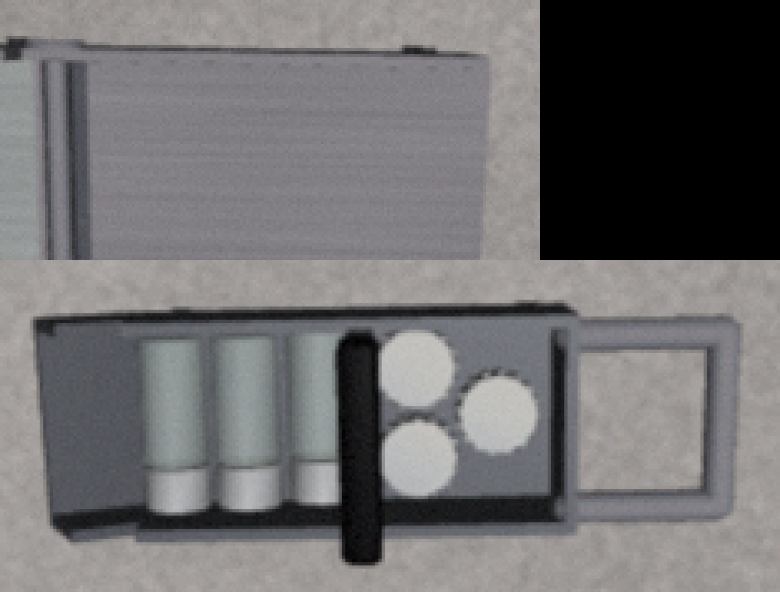

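```bash
python3 - <<'E'
from h import *
from scipy.optimize import least_squares
p=load("wl");g=cv2.cvtColor(cv2.imread("pics/wl.png"),6).astype(float)
for r in(150,190,230):
    row=cv2.blur(g,(1,9))[r];print(r,row[228:256].round().astype(int).tolist()); print("   near",row[372:388].round().astype(int).tolist())
# labeller fit
obs=[((-152,-60,100),(383,138.5)),((-152,60,100),(379.5,247)),((0,-50,108),(239.5,148)),((0,50,108),(240,238))]
def res(q,full=True):
    R=Ro.from_euler("z",q[2]).as_matrix();out=[]
    for i,(m,uv) in enumerate(obs):
        e=np.array(w2pix(p,R@(np.array(m)/1e3)+[q[0],q[1],0]))-uv
        out+= list(e) if i<2 else [e[0]]
    return out
s=least_squares(res,[.637,-.036,-.07]);print(s.x[:2],np.degrees(s.x[2]),np.round(s.fun,1))
# grasp
a=6.2;o=[-90,0,90+a]
env.gripper_to(0.55)
env.move_straight([0.4785,0.3265,0.15],o,rate=.15)
hit=env.move_straight([0.4785,0.3265,0.064],rate=.08,force_limit=8);print(hit);st()
env.gripper_to(0,40);st()
env.move_straight([0.4785,0.3265,0.11],rate=.05);env.dwell(.2);st()
p=env.grab_frame("scene");cv2.imwrite("pics/lift.png",cv2.resize(p["image"][120:270,330:530],(800,600),interpolation=3))
E
```

```text
150 [149, 148, 147, 140, 132, 114, 79, 81, 110, 124, 130, 130, 119, 102, 70, 51, 70, 82, 84, 83, 94, 116, 132, 132, 130, 131, 131, 131]
   near [131, 130, 130, 130, 130, 131, 131, 131, 132, 131, 133, 145, 155, 155, 156, 156]
190 [149, 150, 149, 150, 142, 132, 126, 94, 74, 104, 121, 129, 128, 122, 106, 74, 51, 67, 83, 83, 84, 93, 116, 130, 128, 129, 130, 129]
   near [128, 127, 128, 126, 127, 128, 126, 127, 132, 144, 150, 151, 151, 151, 151, 152]
230 [147, 149, 148, 149, 149, 147, 134, 127, 104, 77, 94, 118, 128, 130, 125, 110, 81, 53, 47, 48, 47, 49, 67, 106, 129, 129, 127, 128]
   near [128, 129, 129, 128, 127, 128, 136, 149, 154, 153, 153, 154, 157, 155, 155, 156]
[ 0.63767773 -0.03693255] -4.851655357604602 [ 1.2 -0.6 -1.1  0.7 -1.4  1.3]
False
t9.62 [0.4788 0.3268 0.0646] [-90.1  -0.   96.2] F [ 0.4  0.3 -0.1] M [ 0.05 -0.06  0.01] op0.555 q [ 50.  27. -17.   0. -46. -44.]
t10.33 [0.4787 0.3267 0.0641] [-90.   -0.   96.2] F [ 1.8  0.6 -0.2] M [ 0.14 -0.25  0.01] op0.135 q [ 50.  27. -17.   0. -46. -44.]
t11.60 [0.4784 0.3264 0.1096] [-90.    0.   96.2] F [-0.3  0.2 -4.8] M [ 0.05 -0.02  0.02] op0.132 q [ 50.  24. -15.  -0. -52. -44.]
```

View pics/lift.png

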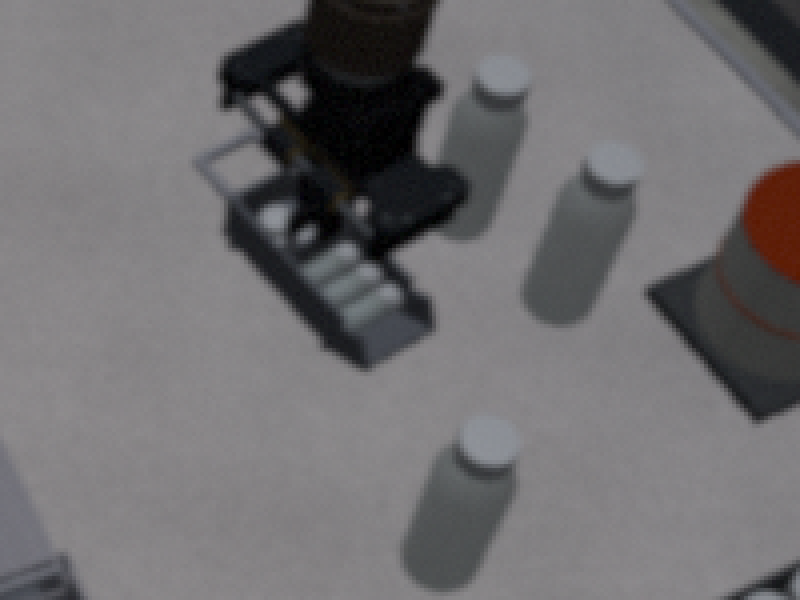

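Tray lifted level with all six items in it. Carry on to the shelf.

```bash
python3 - <<'E'
from h import *
a=np.radians(-4.4);f=np.array([np.cos(a),np.sin(a),0]);home=np.array([0.5697,-0.0313,0.1641])
o=[-90,0,90-4.4]
env.move_straight([0.4785,0.3265,0.215],rate=.15)
env.move_straight(list(home-.008*f+[0,0,.05]),o,rate=.2)
env.move_straight(list(home-.008*f+[0,0,.01]),rate=.08);env.dwell(.2);st()
print(env.move_straight(list(home-.008*f-[0,0,.003]),rate=.02,force_limit=3));st()
p=env.grab_frame("scene");save(p,"sd");cv2.imwrite("pics/sd_c.png",cv2.resize(p["image"][205:325,260:420],(800,600),interpolation=3))
E
```

```text
t15.33 [ 0.5621 -0.0306  0.1748] [-90.1  -0.   85.6] F [ 0.6  0.5 -5.2] M [ 0.08 -0.02  0.03] op0.131 q [ 13.  18. -13.   0. -59. -18.]
True
t15.85 [ 0.5616 -0.0307  0.164 ] [-90.    0.   85.6] F [-0.3  0.2  4.6] M [ 0.18 -0.01 -0.03] op0.139 q [ 13.  19. -13.   0. -58. -18.]
```

View pics/sd_c.png

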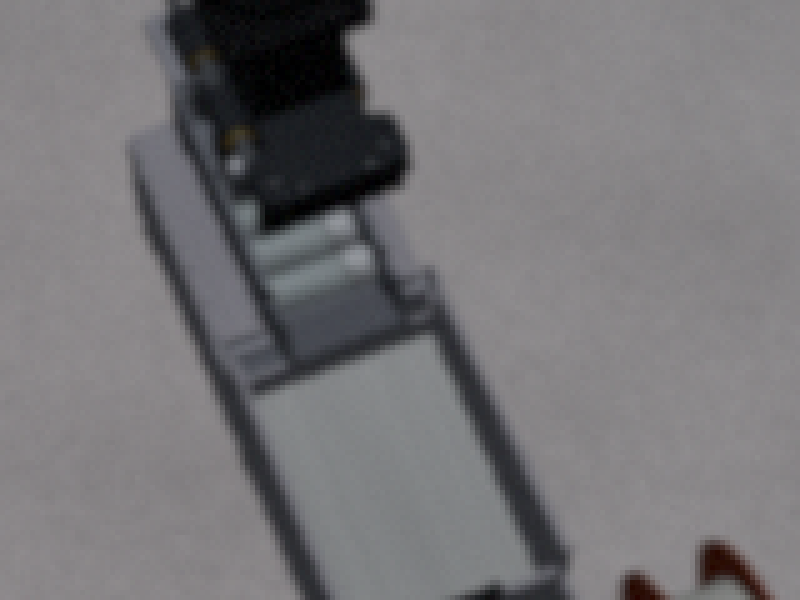

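The tray is on the shelf at exactly the expected height, spout over the rail. Now push home with the weight partly carried.

```bash
python3 - <<'E'
from h import *
a=np.radians(-4.4);f=np.array([np.cos(a),np.sin(a),0])
q=env.read_state()["position"].copy();q[2]=.1648
env.move_straight(list(q),rate=.02);env.dwell(.2);st()
print(env.move_straight(list(q+.018*f),rate=.015,force_limit=7));st()
print("adv",(env.read_state()["position"]-q)@f)
E
```

```text
t16.43 [ 0.5611 -0.0307  0.1643] [-89.6   0.   85.5] F [-1.5  0.2 -3. ] M [0.28 0.26 0.05] op0.130 q [ 13.  19. -13.  -0. -58. -18.]
True
t17.20 [ 0.57   -0.0315  0.164 ] [-89.3   0.   85.5] F [-1.6  0.9  3.6] M [ 0.5   0.23 -0.03] op0.133 q [ 13.  20. -12.  -0. -59. -17.]
adv 0.008410977018334107
```

```bash
python3 - <<'E'
from h import *
a=np.radians(-4.4);f=np.array([np.cos(a),np.sin(a),0])
o=[-90,0,85.6]
q=env.read_state()["position"].copy();q[2]=.1648
env.move_straight(list(q),o,rate=.02);env.dwell(.2);st()
for i in range(4):
    h=env.move_straight(list(q+.0015*(i+1)*f),rate=.01,force_limit=8);s=env.read_state();print(h,((s["position"]-q)@f).round(4),s["position"][2].round(4),s["force"].round(1))
    if s["force"]@f<-6: break
st()
E
```

```text
t17.71 [ 0.5698 -0.0316  0.1642] [-90.    0.   85.6] F [-0.6 -0.3 -4.7] M [ 0.14 -0.03 -0.  ] op0.129 q [ 13.  20. -12.  -0. -58. -17.]
False 0.0007 0.1646 [-3.2 -0.2 -4. ]
False 0.0012 0.1649 [-6.8  1.6 -0.1]
t18.31 [ 0.5712 -0.0318  0.1649] [-89.8   0.   85.6] F [-6.8  1.6 -0.1] M [ 0.61  1.98 -0.06] op0.130 q [ 13.  20. -12.  -0. -59. -17.]
```

```bash
python3 - <<'E'
from h import *
q=env.read_state()["position"].copy();q[2]=.1641
print(env.move_straight(list(q),rate=.02,force_limit=5));st()
env.gripper_to(.5);st()
env.move_straight([q[0],q[1],.215],rate=.12)
env.move_straight([0.52,-0.03,.28],rate=.2)
p=env.grab_frame("wrist");save(p,"w3");find(p,"tray_handle","tray_bar");st()
c=env.grab_frame("scene");save(c,"s3")
cv2.imwrite("pics/c3.png",np.vstack([cv2.resize(c["image"][205:305,260:420],(640,400),interpolation=3)[:,:],]))
E
```

```text
False
t18.56 [ 0.5706 -0.0318  0.1644] [-89.9   0.   85.6] F [-3.7  1.8 -0.8] M [ 0.62  1.51 -0.05] op0.134 q [ 13.  20. -12.  -0. -58. -17.]
t19.39 [ 0.5712 -0.0318  0.1641] [-90.    0.   85.6] F [ 0.8  0.7 -0. ] M [ 0.09 -0.07 -0.04] op0.499 q [ 13.  20. -12.   0. -58. -17.]
tray_handle [([0.567, -0.037, 0.192], 0.61)]
tray_bar [([0.468, -0.025, 0.147], 0.64)]
t20.68 [ 0.5199 -0.03    0.2781] [-89.8   0.   85.6] F [-0.1 -0.4 -0.3] M [ 0.15 -0.05 -0.02] op0.500 q [ 15.  10.  -9.  -0. -72. -19.]
```

View pics/w3.png

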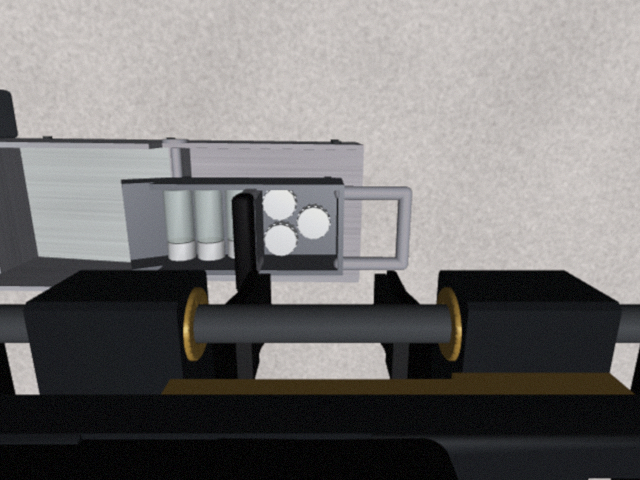

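View pics/c3.png

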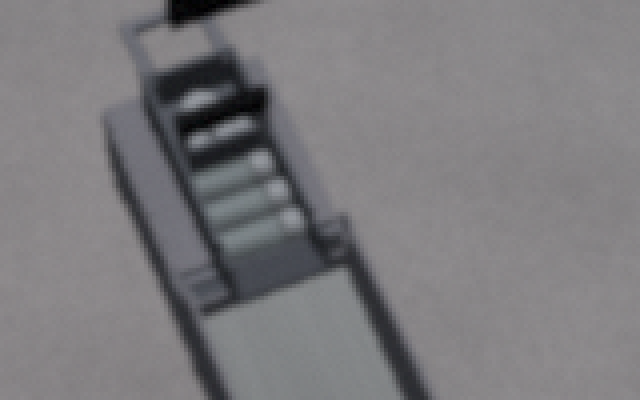

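```bash
cat >> h.py <<'E'
A=np.radians(-4.4);F=np.array([np.cos(A),np.sin(A),0]);RAIL=np.array([.6386,-.037,.104])
def pose(th,lean,back=0):
    t=np.radians(th);L=np.radians(lean)
    g=RAIL+F*(-.179*np.cos(t)+.040*np.sin(t))+[0,0,.179*np.sin(t)+.040*np.cos(t)]
    d=F*np.sin(L)-[0,0,np.cos(L)]
    return list(g+d*(.019-back)),[-90-lean,0,85.6]
E
python3 - <<'E'
from h import *
p=load("w3");print("bar pix pred",w2pix(p,RAIL-F*.179+[0,0,.044]),"rear-wall rim",w2pix(p,RAIL-F*.134+[0,0,.048]),"handle",w2pix(p,RAIL-F*.068+[0,0,.087]))
print("bar meas",pix2w(p,406,229,.148),pix2w(p,406,229,.144))
for lean in(0,10,20,30):
    print(lean,[None if (q:=env.inverse_kinematics(*pose(th,lean)))is None else q.round().tolist() for th in(0,30,60)], None if env.inverse_kinematics(*pose(0,lean,.08)) is None else "ok")
E
```

```text
bar pix pred (np.float64(403.69708448777766), np.float64(227.8956229599425)) rear-wall rim (np.float64(342.78062368378227), np.float64(229.2001226606138)) handle (np.float64(241.69351007020288), np.float64(243.91809140072593))
bar meas [ 0.45845964 -0.02230011  0.148     ] [ 0.45769037 -0.02125549  0.144     ]
0 [[17.0, 12.0, -30.0, 0.0, -48.0, -22.0], [15.0, 11.0, -17.0, 0.0, -62.0, -20.0], [13.0, 17.0, -2.0, 0.0, -71.0, -17.0]] ok
10 [[20.0, 8.0, -39.0, 7.0, -34.0, -30.0], [18.0, 6.0, -26.0, 5.0, -49.0, -25.0], [14.0, 12.0, -10.0, 4.0, -58.0, -20.0]] ok
20 [[20.0, 4.0, -53.0, 29.0, -17.0, -51.0], [20.0, 2.0, -36.0, 14.0, -35.0, -35.0], [16.0, 8.0, -20.0, 10.0, -44.0, -26.0]] ok
30 [None, [18.0, -2.0, -50.0, 39.0, -17.0, -57.0], [17.0, 4.0, -32.0, 23.0, -28.0, -39.0]] None
```

```bash
python3 - <<'E'
from h import *
L=10
env.gripper_to(.4)
env.move_straight(*pose(0,L,.09),rate=.2)
print(env.move_straight(*pose(0,L),rate=.08,force_limit=6));st()
env.gripper_to(0,20);st()
p=env.grab_frame("wrist");save(p,"w4")
c=env.grab_frame("scene")
im=np.vstack([p["image"][120:300,60:460],cv2.resize(c["image"][190:290,240:440],(400,200))]);cv2.imwrite("pics/c4.png",cv2.resize(im,(600,570),interpolation=3))
E
```

```text
False
t23.15 [ 0.4638 -0.0234  0.1258] [-100.1   -0.    85.6] F [ 0.2 -0.3  0.2] M [ 0.1   0.33 -0.02] op0.400 q [ 20.   8. -39.   7. -34. -30.]
t23.73 [ 0.4629 -0.0236  0.1253] [-99.9   0.   85.6] F [-2.8  1.1  3.7] M [0.59 1.07 0.07] op0.106 q [ 20.   8. -39.   7. -34. -30.]
```

View pics/c4.png

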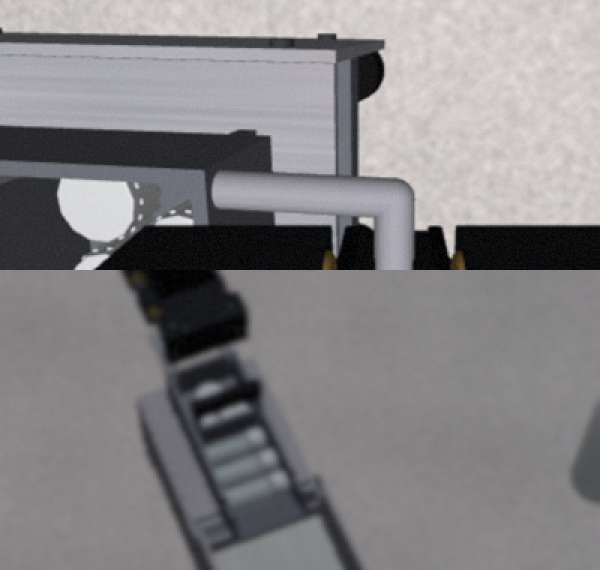

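Bar held between the jaws (opening ≈ 10 mm); tray level. Nudge forward against the rail, then tip.

```bash
python3 - <<'E'
from h import *
q=env.read_state()["position"].copy()
for i in range(4):
    env.move_straight(list(np.array(pose(0,10)[0])+F*.0015*i),rate=.02);s=env.read_state();print(((s["position"]-q)@F).round(4),s["force"].round(1))
    if s["force"]@F<-8:break
st()
# tip
off=(env.read_state()["position"]-np.array(pose(0,10)[0]))*[1,1,0];print("off",off.round(4))
for th in range(6,31,6):
    pp,o=pose(th,10);env.move_straight(list(np.array(pp)+off),o,rate=.1)
    s=env.read_state();print(th,s["position"].round(3),s["force"].round(1),s["wrist_torque"].round(2))
c=env.grab_frame("scene");cv2.imwrite("pics/c5.png",cv2.resize(c["image"][170:320,240:440],(600,450),interpolation=3));st()
E
```

```text
0.0 [-5.2  1.8  4.3]
0.0 [-11.4   6.5  10.8]
t24.32 [ 0.4629 -0.0238  0.1252] [-99.8   0.   85.6] F [-11.4   6.5  10.8] M [1.78 2.97 0.24] op0.104 q [ 20.   8. -39.   7. -35. -30.]
off [-0.0005 -0.0003 -0.    ]
6 [ 0.468 -0.024  0.143] [-2.1  1.4 -2.7] [0.34 0.9  0.01]
12 [ 0.474 -0.025  0.161] [-4.   0.9 -0.7] [ 0.47  1.52 -0.01]
18 [ 0.483 -0.026  0.178] [-7.3  2.5  0.4] [0.58 2.13 0.03]
24 [ 0.493 -0.027  0.194] [-8.9  3.6  4.2] [0.8  2.71 0.07]
30 [ 0.506 -0.028  0.21 ] [-9.8  2.   6. ] [0.74 2.82 0.03]
t26.08 [ 0.5054 -0.0275  0.2098] [-99.8   0.1  85.6] F [-9.   2.5  5.7] M [0.77 2.84 0.08] op0.105 q [ 18.   6. -26.   5. -49. -25.]
```

View pics/c5.png

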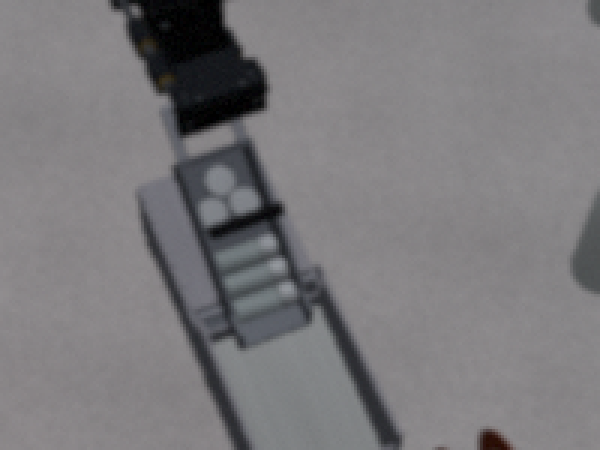

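Tipping about the rail as intended; pressing about 11 N toward the rail, so ease the radius slightly and carry on.

```bash
python3 - <<'E'
from h import *
off=np.array([-.0005,-.0003,0])
def P(th,dr):
    pp,o=pose(th,10);g=np.array(pose(th,10,.019)[0]);r=(g-RAIL)*1.;r/=np.linalg.norm(r)
    return list(np.array(pp)+off+dr*r),o
for th in (36,42,48,53,58,62):
    env.move_straight(*P(th,.001),rate=.1)
    s=env.read_state();print(th,s["position"].round(3),s["force"].round(1),s["wrist_torque"].round(2))
env.dwell(.8)
c=env.grab_frame("scene");cv2.imwrite("pics/c6.png",cv2.resize(c["image"][170:370,240:440],(600,600),interpolation=3));st();find(c,"vial1","cap1")
E
```

```text
36 [ 0.52  -0.028  0.225] [-6.7  1.6  4.2] [0.52 1.94 0.07]
42 [ 0.536 -0.029  0.237] [-5.3  1.8  4.9] [0.32 1.65 0.  ]
48 [ 0.552 -0.031  0.247] [-5.6  0.3  6. ] [ 0.26  1.49 -0.08]
53 [ 0.566 -0.032  0.254] [-3.5 -0.7  5.3] [ 0.11  1.14 -0.04]
58 [ 0.581 -0.033  0.259] [-2.2 -0.7  4. ] [ 0.03  0.97 -0.05]
62 [ 0.593 -0.034  0.263] [-2.4 -0.6  5.3] [-0.05  0.81 -0.06]
t28.85 [ 0.5925 -0.0338  0.2631] [-100.     0.    85.6] F [-1.4 -0.3  3.8] M [-0.06  0.84 -0.05] op0.105 q [ 14.  12.  -9.   4. -59. -20.]
vial1 [([0.776, -0.048, 0.071], 0.65), ([0.752, -0.044, 0.072], 0.45), ([0.6, -0.057, 0.262], 0.26)]
cap1 [([0.61, -0.031, 0.206], 0.57), ([0.614, -0.049, 0.187], 0.52), ([0.615, -0.02, 0.189], 0.39)]
```

View pics/c6.png

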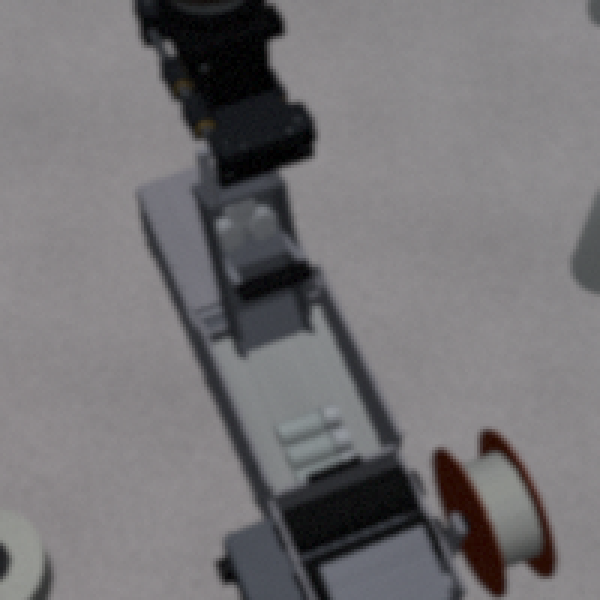

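```bash
python3 - <<'E'
from h import *
c=env.grab_frame("top");find(c,"vial1","cap1")
c=env.grab_frame("scene");
for d in env.trace(c,"vial1")[:5]:
    m=d["mask"];v,u=np.nonzero(m);w=pix2w(c,u.mean(),v.mean(),.068)
    print(round(d["score"],2),m.sum(),(u.mean().round(),v.mean().round()),((w-RAIL)@F).round(3))
# brightness profile down the hopper in scene picture along labeller axis at z .075
g=cv2.GaussianBlur(cv2.cvtColor(c["image"],6),(3,3),0)
for y in(0,.01,-.01):
    n=np.array([-F[1],F[0],0]);out=[]
    for x in np.arange(.06,.185,.004):
        u,v=w2pix(c,RAIL*[1,1,0]+F*x+n*y+[0,0,.072]);out.append(int(g[int(round(v)),int(round(u))]))
    print(y,out)
st()
E
```

```text
vial1 [([0.774, -0.044, 0.07], 0.74), ([0.749, -0.044, 0.077], 0.52)]
cap1 []
0.52 174 (np.float64(342.0), np.float64(311.0)) 0.115
0.47 174 (np.float64(346.0), np.float64(319.0)) 0.138
0 [133, 133, 133, 132, 131, 131, 131, 131, 130, 130, 129, 128, 132, 138, 137, 125, 110, 111, 129, 139, 133, 120, 106, 112, 109, 50, 25, 34, 44, 43, 33, 17]
0.01 [135, 135, 135, 134, 134, 132, 132, 133, 133, 133, 132, 130, 129, 134, 130, 111, 104, 103, 125, 131, 125, 113, 99, 104, 104, 63, 28, 33, 43, 40, 33, 21]
-0.01 [132, 132, 132, 131, 131, 131, 131, 131, 131, 131, 130, 129, 132, 142, 138, 125, 104, 109, 124, 139, 134, 113, 104, 113, 103, 58, 31, 38, 45, 42, 29, 17]
t29.20 [ 0.5925 -0.0338  0.2631] [-100.     0.    85.6] F [-2.4 -0.3  4.7] M [-0.16  0.87 -0.08] op0.106 q [ 14.  12.  -9.   4. -59. -20.]
```

Vials sit at hopper x ≈ 114 and 137 mm, which on the sloping floor means a third lies at the gate (~159), mostly hidden behind it in this view. Lower the tray; the bay will be checked afterwards.

```bash
python3 - <<'E'
from h import *
c=env.grab_frame("top");g=cv2.GaussianBlur(cv2.cvtColor(c["image"],6),(3,3),0)
n=np.array([-F[1],F[0],0])
for y in(0,-.015): print([int(g[int(round(v)),int(round(u))]) for u,v in [w2pix(c,RAIL*[1,1,0]+F*x+n*y+[0,0,.072]) for x in np.arange(.08,.185,.004)]])
off=np.array([-.0005,-.0003,0])
def P(th,dr):
    pp,o=pose(th,10);g=np.array(pose(th,10,.019)[0]);r=(g-RAIL)*1.;r/=np.linalg.norm(r)
    return list(np.array(pp)+off+dr*r),o
for th in (56,50,44,38,32,26,20,14,8,4):
    env.move_straight(*P(th,.001),rate=.09)
s=env.read_state();print(th,s["position"].round(4),s["force"].round(1))
env.move_straight(*P(1.2,.0005),rate=.04)
st();print(env.move_straight(*P(-.6,.0005),rate=.02,force_limit=5));st()
for i in range(4):
    q=env.read_state()["position"];env.move_straight(list(np.array(P(0,0)[0])+F*.001*i),rate=.02);s=env.read_state();print(s["position"].round(4),s["force"].round(1))
    if s["force"]@F<-7:break
st()
E
```

```text
[56, 55, 55, 54, 61, 79, 127, 143, 143, 128, 120, 128, 143, 144, 134, 119, 122, 140, 145, 133, 90, 72, 52, 35, 36, 50, 41]
[56, 57, 57, 56, 58, 91, 135, 143, 139, 124, 121, 134, 142, 144, 128, 121, 131, 140, 146, 123, 101, 63, 49, 38, 38, 47, 35]
4 [ 0.4652 -0.0241  0.1381] [-2.1 -0.1  0.4]
t33.22 [ 0.4633 -0.0239  0.129 ] [-100.     0.    85.6] F [-2.1  0.5 -0.2] M [0.26 0.76 0.07] op0.108 q [ 20.   7. -39.   7. -35. -30.]
True
t33.49 [ 0.4624 -0.0237  0.1256] [-100.     0.    85.6] F [-0.6  0.   2.7] M [0.26 0.38 0.02] op0.102 q [ 20.   8. -39.   7. -34. -30.]
[ 0.4625 -0.0238  0.1257] [-6.9  2.   7.6]
t33.77 [ 0.4625 -0.0238  0.1257] [-99.7   0.1  85.5] F [-6.9  2.   7.6] M [0.74 1.64 0.1 ] op0.107 q [ 20.   8. -39.   7. -35. -30.]
```

Three brightness peaks in the top view (x ≈ 110, 131, 152 mm): all three vials are in the hopper. Tray is level and pressed home again; release and check.

```bash
python3 - <<'E'
from h import *
env.gripper_to(.4);st()
env.move_straight(*pose(0,10,.09),rate=.12)
env.goto([0.50,-0.03,.30],[-90,0,85.6]);env.dwell(.3);st()
p=env.grab_frame("wrist");save(p,"w7");find(p,"tray_handle","tray_bar","vial1","cap1")
a=cv2.imread("pics/w3.png");q=load("w3")
print("pred bar/handle/rim",[np.round(w2pix(p,RAIL+F*x+[0,0,z]),1).tolist() for x,z in((-.179,.044),(-.068,.087),(-.134,.048))])
for t in("tray_bar","tray_handle"):
    for d in env.trace(p,t)[:1]: v,u=np.nonzero(d["mask"]);print(t,u.min(),u.max(),v.min(),v.max(),round(d["score"],2))
s=env.grab_frame("scene");save(s,"s7");find(s,"vial1","cap1","tray","bottle1","carton","label_roll","screwdriver")
# compare with the scene picture taken before the tipping
b=cv2.imread("pics/s3.png");d=cv2.absdiff(b,s["image"]).max(2)>30;d=cv2.morphologyEx(d.astype(np.uint8),2,np.ones((2,2)))
n,_,stt,ce=cv2.connectedComponentsWithStats(d);print([(x[:5].tolist()) for x in stt[1:] if x[4]>12])
E
```

```text
t34.52 [ 0.4629 -0.0238  0.1253] [-99.8   0.1  85.5] F [ 0.2 -0.6 -0.2] M [ 0.19  0.27 -0.05] op0.400 q [ 20.   8. -39.   7. -35. -30.]
t36.22 [ 0.499  -0.03    0.2994] [-89.9   0.   85.6] F [-0.7  0.5  0.4] M [ 0.06 -0.05  0.04] op0.399 q [ 15.   7.  -9.  -0. -74. -20.]
tray_handle [([0.568, -0.035, 0.193], 0.88)]
tray_bar [([0.47, -0.028, 0.148], 0.87)]
vial1 [([0.746, -0.047, 0.069], 0.91), ([0.773, -0.046, 0.073], 0.8), ([0.79, -0.048, 0.065], 0.66), ([0.573, -0.029, 0.128], 0.58)]
cap1 [([0.552, -0.046, 0.128], 0.96), ([0.555, -0.014, 0.124], 0.76), ([0.532, -0.026, 0.124], 0.67), ([0.47, -0.029, 0.148], 0.29)]
pred bar/handle/rim [[372.2, 224.1], [217.2, 238.3], [314.8, 225.3]]
tray_bar 308 380 184 262 0.57
tray_handle 208 241 186 281 0.9
vial1 [([0.75, -0.047, 0.07], 0.58), ([0.776, -0.047, 0.07], 0.46), ([0.468, -0.312, 0.04], 0.36), ([0.469, 0.475, 0.108], 0.16)]
cap1 [([0.574, -0.031, 0.189], 0.55)]
tray [([0.582, -0.03, 0.13], 0.65)]
bottle1 [([0.47, 0.478, 0.106], 0.93), ([0.574, 0.497, 0.105], 0.75), ([0.73, 0.283, 0.112], 0.69)]
carton [([0.465, -0.31, 0.042], 0.92)]
label_roll [([0.742, -0.341, 0.056], 0.87)]
screwdriver [([0.428, -0.551, 0.022], 0.64)]
[[335, 0, 45, 30, 459], [284, 6, 6, 5, 25], [308, 29, 83, 40, 1430], [315, 45, 81, 98, 2316], [288, 55, 29, 13, 192], [316, 72, 4, 9, 27], [271, 80, 4, 7, 21], [271, 105, 44, 42, 564], [305, 114, 7, 6, 23], [286, 118, 16, 4, 42], [319, 145, 4, 6, 20], [275, 148, 4, 6, 18], [316, 152, 12, 15, 137], [281, 158, 5, 4, 13], [281, 162, 13, 13, 113], [321, 169, 11, 17, 98], [288, 173, 48, 41, 649], [307, 228, 7, 4, 22], [310, 243, 20, 10, 94], [328, 250, 6, 6, 29], [314, 254, 12, 6, 38], [331, 257, 7, 6, 32], [317, 261, 13, 6, 39], [352, 319, 6, 4, 15]]
```

```bash
python3 - <<'E'
from h import *
env.close_job();st()
E
```

```text
the job is handed in; nothing more can be done
the job is handed in; nothing more can be done
```

The vials are loaded and the job is handed in, at about 36 s of the 64 s allowed. I carried the tray by its centre handle to the shelf, pushed it against the rail and let go. I then took it by the rear bar, tipped it to about 62° over the rail, lowered it level, pressed it against the rail and let go.

**Last checks:**
- **Vials:** all three are in the hopper. The wrist view found three there, and the top view shows three brightness peaks at about 110, 131 and 152 mm past the rail. The scene camera found only two; I took the third to be hidden by the gate.
- **Caps:** all three are in the rear bay in the wrist view. The scene camera found only one, and that was a doubtful match at the handle.
- **Tray:** the pose held within about 0.5 mm of where it was before tipping, judged by the tool position at the bar while pushing with about 7 N. I did not look at the final state by eye, as the picture views were used up.
- **Bystanders:** the bottles, carton, label roll and screwdriver are within about 3 mm of where they were first found, which is within the network's error.

One result disagreed: the wrist view also gave a fourth "vial" (score 0.58) beside the handle. I took it as false, since all three vials were already in the hopper.

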